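Lock the kitchen cabinet for the night

TASK

Lock up the small steel cabinet for the night. First take the blue ramekin that stands in the way of the green door and set it down upright, without dropping it, wholly on the cork mat beside its twin; then swing the door fully shut, and last press the padlock's shackle down into its brass body until it clicks and stays home. Leave everything else where it stands.

Things in the scene. Friction and masses are not known exactly. Their poses are not given: they have to be found in the camera images.
- cabinet: Aluminium cabinet, fixed, 220 deep x 340 wide x 292 high. Origin on the bench under its front face, z up; own x points into it, so the front is the plane x = 0 and looks to its -x; own y runs along the front. Doorway y -100 to +70 mm. Pots up to 120 mm high stand on its top, behind x = +50 mm.
- shelf_edge (a point): Middle of the jutting lower front edge of the steel shelf on the cabinet, 12 thick, underside 280 mm above the bench. Over the padlock and most of the doorway (cabinet y -220 to +20 mm) it juts 70 mm out in front, so an upright tool cannot get at padlock, doorway or shut door: lean the gripper out to the cabinet's -x by 30 to 45 degrees. Axes as the cabinet's.
- lock_top (a point): Centre of the top face of the padlock's brass body (44 wide, 22 deep, 42 high), fixed in a bracket 50 mm in front of the cabinet, 105 mm above the bench, beside the doorway. The body leans 35 degrees, top towards the cabinet's -x. This point's axes are the cabinet's.
- door (a joint): Green door, 168 wide, 12 thick, 22 to 200 mm above the bench. rad: 0 shut (hard stop), up to 1.6 open. At angle t it runs from the hinge along (-sin t, -cos t) of the cabinet frame; the outer face, 12 mm off that line towards (-cos t, sin t), is pushed to shut it. No handle or spring; friction of 0.15 N m holds it where left.
- tongue_eye (a point): Eye of the steel tongue that sticks out past the door's free edge, to 206 mm from the hinge, and moves with it; the tongue spans 5 to 62 mm in front of the door's hinge plane, 98 to 140 mm above the bench. With the door shut the eye lies on the lock body under the shackle's short leg.
- door_hinge (a point): Point on the door's hinge line, in the plane of the cabinet's front, 22 mm above the bench. Its axes turn with the door.
- shackle (a joint): Travel in m of the padlock's shackle: 0 = raised and open, 0.016 = fully home. A spring holds it up with 1.6 N; pressing takes at most about 13 N (near 0.004), past about 0.010 the hidden pawl pulls it home and keeps it there. Released sooner it springs back up.
- shackle_top (a point): Centre of the top of the shackle's bow (8 mm round steel bar, U 38 mm wide over the legs, lying in the plane of its y and z axes), moving with it. Its z axis is the sliding axis, pointing up out of the lock and leaning 35 degrees from vertical towards the cabinet's -x; press along its -z. Its y axis is the cabinet's y.
- ramekin_a: Blue ceramic ramekin, open cup standing in front of the doorway in the door's path: 60 mm wide at the rim, 48 at the foot, 45 high, wall 4, about 0.14 kg. Origin at the centre of its underside, z up.
- ramekin_b: Its twin, same size, standing on the cork mat. Leave it there. Origin at the centre of its underside.
- mat: Cork mat fixed to the bench, 130 (its x) x 270 (its y) x 4 high, origin at the centre of its underside, z up.
- mortar: Heavy stone mortar, 140 wide, 100 high; bystander. Origin at the centre of its underside.
- pestle: Hardwood pestle lying on the bench, 160 long (its x), 40 thick; bystander. Origin on the bench under its middle.
- ladle: Aluminium ladle lying along its x: handle end at x = -150, bowl (76 wide, 26 high) centred at x = +100 mm; bystander. Origin on the bench.
- sauce: Amber bottle with red cap, 60 wide, 190 high; bystander. Origin at the centre of its underside.
- jar: Glass jar with yellow lid, 64 wide, 100 high; bystander. Origin at the centre of its underside.
Things that resemble listed ones, but are neither listed nor needed, are in the scene too. Leave any purple or turquoise look-alike of the ramekin_a alone.

How it is judged:
By the outcome, as a careful person would: the job done as asked, in the order asked, and still so for the second after the job is handed in, with the robot touching nothing.
It also fails if it takes over 72 s, if anything falls off the work surface, if the arm or the gripper's body presses on something with over 40 N, if the wrist force passes 120 N, or if a joint passes its speed limit or range.

ROBOT

A 7-joint arm with a two-finger parallel gripper is mounted at the origin on the work surface. World frame = base frame: x ahead of the robot, y to its left, z up, the work surface at z = 0. Lengths are in m, angles in rad, forces in N, time in s.
With the tool pointing down it reaches from about 0.425 to 0.925 m from the base axis. Payload 6.8 kg.
Tool frame: the origin (TCP) lies at the very end of the fingers, on their centre line; the grasp point (between the pads) lies 19 mm behind it; z points along the fingers, y is the line along which they close (so a half turn about z gives the same grasp; the last joint's range is limited). The gripper opens to 85 mm and grips with 20 to 120 N. Pads are 22 mm wide; open, the fingers measure 114 mm over their backs; the gripper's body (76 mm by 85 mm) begins 54 mm behind the grasp point. The pads swing forward as they close: fully open they stand 13 mm farther back than shut.
Start: joints at [1.117, 0.477, 0.022, 1.555, -0.011, 1.109, -0.083], TCP at [0.229, -0.635, 0.231] pointing down, gripper open.
Joint ranges: [-2.96, 2.96], [-0.34, 2.1], [-1.41, 1.46], [0.24, 2.44], [-1.37, 4.51], [0.17, 1.92], [-2.96, 2.96]. Speed limits (rad/s): [2.39, 2.39, 3.14, 3.14, 3.14, 3.14, 3.14].

INTERFACE

Orientations are given as a unit quaternion [w, x, y, z].
In Python, from station import * gives the robot as it stands.
- The arm moves only by the tool jog_arm, never from a script. Its argument "moves" is one flat list of numbers, 7 for each row, row after row: the shift along the tool's x, y, z normalised to -1 to 1, where 1 is 20 mm, then the turn, a rotation vector about the tool's x, y, z normalised to -1 to 1, where 1 is 4 degrees, then the opening, from 0 (shut) to 1 (fully open). In form: [x, y, z, rx, ry, rz, claw, x, y, z, rx, ry, rz, claw, ...]. A call has exactly 8 rows; each row shifts and turns the commanded pose from where the row before left it, along the tool's axes as they then stand; what a row does not reach is not made up. A row lasts 1/12 s, in which the tool goes at most 41.7 mm and 7.16 degrees, less where a joint would pass 70% of its speed; a pose out of reach is approached as far as the arm can. A call with a number of a shift or a turn outside -1 to 1 is refused whole. A call with a gripper value outside its range is refused whole. The fingers move at their own pace and stop on an object; "grip_force" is the grip in N (left out, the last holds). Time passes only in rows, so rows that do not move let the fingers close, or fill a call up. It gives the time, the measured TCP pose, the force, the opening and the grip force at its end, in the units of the state.
- get_obs(): the state, without advancing time (a new reading comes with each control period).
- read_camera(name): name is "side" or "top" or "wrist"; returns a dict with "color" (400x640x3 uint8, blue, green, red), "fx", "fy", "cx", "cy" (pixels), "rvec" (rotation vector, rad) and "tvec" (3), from world to camera coordinates, as OpenCV has them. Camera axes: x right, y down, z forward; pixel columns grow to the right and rows downward; lengths in m; the calibration is good to about 2 mm. A picture is of the moment at which its call begins. There is no depth.
- hand_in(): hands the job in; it is judged then, once.
The state is a dict: "t": time; "q": joint angles; "joint_vel": joint speeds; "joint_torque": joint torques, N m; "eef_pos": TCP position; "tool_rot": TCP orientation; "contact_force": force on the tool from outside, world axes, zero at the start; "torque": the same for the moment, N m; "gripper_width": opening from 0.0 (shut) to 1.0 (fully open); "grasp_force": force on a finger pad.
Only numpy, scipy, OpenCV 4.12 (cv2) and the standard library are available. Lean on these libraries where they do the work, as an engineer would, in place of code of your own. Each camera call takes 0.05 s, during which the arm holds its last target. There are 200 camera calls.

## Working session

There is one attempt and no reset: what is moved stays moved. The work goes in short steps, Python scripts to look and compute and a tool call to move; the robot and the scene stay as the last step left them, time stands still between calls to the robot, and variables do not carry over. Pictures are saved under pics/ and viewed, at most 10 in all, crops included, and the job is handed in when it is done.

Besides the shell and the picture viewer there is one more tool, called by a JSON object that holds its "method" and its "body". jog_arm: Moves the arm, as the interface text tells. Scaled input: -1 to 1 covers 20 mm each way for a shift and 4 degrees each way for a turn. Its arguments: {"type":"object","properties":{"moves":{"type":"array"},"grip_force":{"type":"number"}},"required":["moves"]}

```bash
ls; mkdir -p pics; python3 - <<'E'
from station import *
import cv2,numpy as np
for n in ("top","side"):
    c=read_camera(n); cv2.imwrite(f"pics/{n}0.png",c["color"]); 
    R=cv2.Rodrigues(np.array(c["rvec"]))[0]; print(n,c["fx"],c["fy"],c["cx"],c["cy"],(-R.T@np.array(c["tvec"]).ravel()).round(3),R.round(3).tolist())
o=get_obs();print(o)
E
```

```text
pics
top 437.55079888688783 437.55079888688783 321.4454921751788 196.4325341892062 [ 0.38  -0.027  1.42 ] [[0.003, -1.0, -0.018], [-0.989, -0.0, -0.147], [0.147, 0.018, -0.989]]
side 444.0397602731523 444.0397602731523 320.5367864845327 194.40103736830432 [1.04  0.955 1.064] [[-0.895, 0.446, -0.004], [0.285, 0.565, -0.775], [-0.343, -0.695, -0.632]]
{'t': 0.1, 'q': array([ 1.11687772,  0.47767894,  0.02237137,  1.55634774, -0.01148631,
        1.10930737, -0.08311886]), 'joint_vel': array([-7.03799212e-04, -1.27461903e-03,  7.66738588e-04, -1.86110805e-03,
        1.14833226e-04, -4.47213804e-05,  7.56541322e-04]), 'joint_torque': array([ 3.63999534e-03, -5.97761607e+01,  1.61357805e+00, -2.81953704e+01,
        1.28449628e-02,  5.10690981e-03,  1.02403408e-06]), 'eef_pos': array([ 0.22859162, -0.63454974,  0.23045136]), 'tool_rot': array([-7.79191669e-04,  9.85089637e-01,  1.72039983e-01, -2.07811247e-04]), 'contact_force': array([ 0.35021677,  0.35888984, -0.2157965 ]), 'torque': array([-0.01306673,  0.04643587, -0.01682118]), 'grasp_force': 0.0, 'gripper_width': 0.9999875013676245}
```

View pics/top0.png

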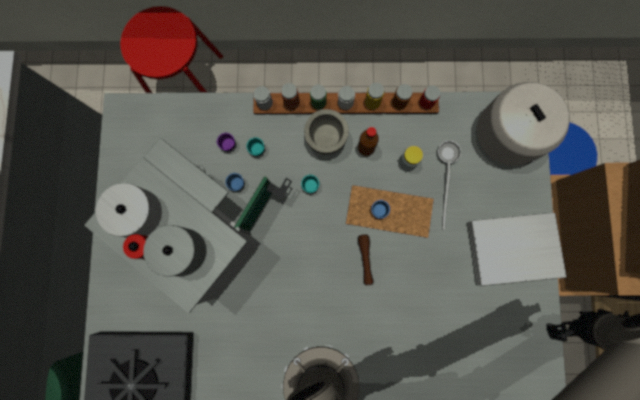

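View pics/side0.png

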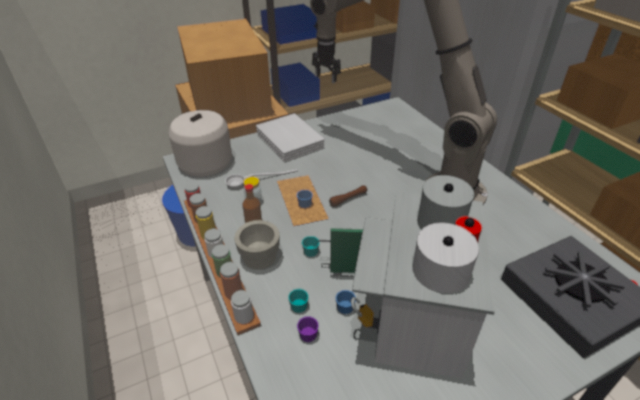

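Top view: the blue ramekin at (235,183) stands in front of the doorway, and its twin is on the mat at (380,210). Look-alikes are turquoise at (311,184) and (256,147), and purple at (227,142). Only (235,183) fits "blue, in the door's path". In the side view it is at (345,302), beside the brass lock at (366,315). I'll confirm that in one crop.

```bash
python3 - <<'E'
import cv2,numpy as np
a=cv2.imread("pics/top0.png")[125:285,125:325]; b=cv2.imread("pics/side0.png")[215:375,290:410]
a=cv2.resize(a,None,fx=2.5,fy=2.5,interpolation=2); b=cv2.resize(b,None,fx=2.5,fy=2.5,interpolation=2)
cv2.imwrite("pics/crop1.png",cv2.convertScaleAbs(np.hstack([a,b]),alpha=1.5))
E
cat > h.py <<'E'
from station import *
import cv2,numpy as np
from scipy.spatial.transform import Rotation as Ro
def cam(n):
    c=read_camera(n); K=np.array([[c["fx"],0,c["cx"]],[0,c["fy"],c["cy"]],[0,0,1]])
    return c["color"],K,np.array(c["rvec"],float).ravel(),np.array(c["tvec"],float).ravel()
def p2w(C,u,v,z):
    _,K,r,t=C; R=cv2.Rodrigues(r)[0]; o=-R.T@t; d=R.T@np.linalg.solve(K,[u,v,1.]); return o+d*(z-o[2])/d[2]
def w2p(C,P):
    return cv2.projectPoints(np.atleast_2d(np.array(P,float)),C[2],C[3],C[1],None)[0][:,0]
def blobs(C,lo,hi,amin=30):
    m=cv2.inRange(cv2.cvtColor(C[0],cv2.COLOR_BGR2HSV),lo,hi)
    n,_,s,c=cv2.connectedComponentsWithStats(m)
    return [(c[i].round(1).tolist(),s[i].tolist()) for i in range(1,n) if s[i,4]>=amin]
E
python3 - <<'E'
from h import *
for n in("top","side"):
    C=cam(n)
    print(n,"blue",blobs(C,(100,80,40),(120,255,255)))
    print("brown",blobs(C,(8,80,60),(25,255,255),100)); print("green",blobs(C,(60,60,20),(85,255,120),60))
E
```

```text
top blue [([573.2, 152.6], [548, 123, 49, 52, 1727]), ([234.5, 182.1], [226, 173, 18, 18, 244]), ([380.0, 209.1], [372, 201, 17, 17, 224])]
brown [([379.0, 103.7], [323, 91, 116, 22, 1312]), ([286.1, 104.8], [253, 92, 64, 22, 719]), ([368.5, 138.7], [360, 131, 18, 15, 114]), ([619.4, 225.1], [603, 162, 37, 134, 2418]), ([555.9, 197.1], [550, 176, 20, 64, 285]), ([390.4, 211.2], [346, 186, 87, 52, 2942]), ([366.4, 259.4], [362, 235, 10, 50, 189]), ([599.4, 299.3], [558, 278, 82, 37, 788])]
green [([254.2, 205.5], [235, 177, 36, 54, 706]), ([62.3, 379.6], [45, 352, 37, 48, 1120])]
side blue [([294.6, 23.4], [275, 5, 42, 38, 1333]), ([264.4, 19.5], [262, 11, 6, 20, 82]), ([297.7, 84.2], [279, 63, 40, 43, 1323]), ([376.2, 98.2], [363, 93, 27, 11, 134]), ([175.8, 210.8], [162, 185, 31, 59, 649]), ([305.2, 197.9], [300, 194, 10, 7, 34]), ([344.2, 301.1], [336, 291, 18, 23, 308])]
brown [([366.2, 19.3], [334, 0, 65, 42, 2120]), ([603.1, 83.4], [536, 0, 104, 160, 8696]), ([251.4, 76.1], [175, 18, 216, 120, 10904]), ([296.5, 45.6], [276, 39, 42, 14, 311]), ([589.9, 198.6], [512, 149, 128, 122, 7470]), ([301.0, 200.8], [278, 176, 50, 50, 1310]), ([347.1, 195.2], [331, 186, 35, 19, 201]), ([251.3, 207.4], [243, 192, 17, 29, 349]), ([219.7, 269.1], [185, 200, 75, 134, 1412]), ([366.2, 315.7], [359, 304, 15, 23, 245])]
green [([561.3, 136.3], [550, 120, 22, 33, 355]), ([605.3, 155.5], [573, 130, 67, 49, 1525]), ([344.5, 249.2], [331, 229, 31, 43, 1120])]
```

View pics/crop1.png

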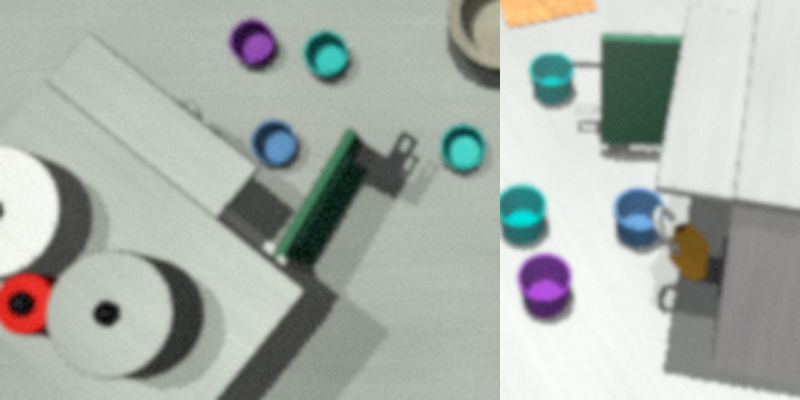

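The crop confirms it: the blue cup at crop (275,143), full-frame (235,182), stands in front of the doorway. The door is open wide, with its tongue at crop (400,155), and the lock hides under the shelf. Next I fit the cabinet pose and door angle.

```bash
cat > fit.py <<'E'
from h import *
from scipy.optimize import least_squares
T=cam("top");S=cam("side")
f=lambda u,v:(125+u/2.5-.3,125+v/2.5-.3); g=lambda u,v:(290+(u-500)/2.5-.3,215+v/2.5-.3)
L=[(T,(-.07,-.22,.292),f(93,33)),(T,(-.07,.02,.292),f(258,172)),(T,(0,.02,.292),f(218,216)),(T,(0,.17,.292),f(303,290)),(T,(0,-.22,.292),f(48,82)),
(S,(-.07,-.22,.286),g(657,187)),(S,(-.07,.02,.292),g(690,6)),(S,(0,-.22,.292),g(738,192))]
def W(p,a): c,s=np.cos(p[2]),np.sin(p[2]); return np.array([p[0]+c*a[0]-s*a[1],p[1]+s*a[0]+c*a[1],a[2]])
def res(p): return np.concatenate([w2p(C,W(p,a))[0]-m for C,a,m in L])
best=min((least_squares(res,[.4,.25,y],loss="soft_l1") for y in np.arange(-3,3,1)),key=lambda r:r.cost)
p=best.x; print(p,np.degrees(p[2]),res(p).reshape(-1,2).round(1).tolist())
def doorpt(t,d,n,z): # d along door, n outward
    return (-np.sin(t)*d-np.cos(t)*n, .07-np.cos(t)*d+np.sin(t)*n, z)
D=[(.168,0.006,.2,f(352,132)),(.006,.006,.2,f(278,255))]
r2=least_squares(lambda t:np.concatenate([w2p(T,W(p,doorpt(t[0],d,n,z)))[0]-m for d,n,z,m in D]),[1.2]);print("door",r2.x,r2.fun.round(1))
for nm,a in dict(hinge=(0,.07,.1),locktop=(-.05,-.12,.105)).items():
    print(nm,W(p,a).round(3),w2p(T,W(p,a)).round(0),w2p(S,W(p,a)).round(0))
for nm,C,u,v,z in [("ram_a",T,234.7,182.1,.03),("ram_b",T,380,209.1,.03),("turqR",T,310.5,184,.03),("turqL",T,256,147,.03)]:
    print(nm,p2w(C,u,v,z).round(3))
for u,v in [(353,186),(433,195),(428,237),(346,228)]: print("mat",p2w(T,u,v,.004).round(3))
print("side a",w2p(S,[p2w(T,234.7,182.1,.03)]))
E
python3 fit.py
```

```text
[0.51496872 0.29686046 2.47651791] 141.894024132634 [[-2.0, 0.3], [0.3, -0.6], [-0.9, 2.7], [9.4, 9.0], [-1.3, 0.8], [-1.4, 0.1], [-0.7, -1.4], [-1.6, 1.5]]
door [1.41178196] [-0.2  0.2  0.4  0.7]
hinge [0.472 0.242 0.1  ] [[240. 231.]] [[387. 256.]]
locktop [0.628 0.36  0.105] [[203. 180.]] [[362. 305.]]
ram_a [0.634 0.28  0.03 ]
ram_b [ 0.546 -0.189  0.03 ]
turqR [0.628 0.034 0.03 ]
turqL [0.751 0.213 0.03 ]
mat [ 0.626 -0.105  0.004]
mat [ 0.596 -0.365  0.004]
mat [ 0.459 -0.344  0.004]
mat [ 0.488 -0.081  0.004]
side a [[343.96020505 301.2210962 ]]
```

```bash
sed -i 's/(0,.17,.292)/(0,.12,.292)/' fit.py; cat >> fit.py <<'E'
def C_(P): c,s=np.cos(p[2]),np.sin(p[2]); d=np.array(P)-[p[0],p[1],0]; return np.array([c*d[0]+s*d[1],-s*d[0]+c*d[1],d[2]]).round(4)
for u,z in [((234.7,182.1),.03),((310.5,184),.03),((256,147),.03)]: print("cab",C_(p2w(T,*u,z)))
r=least_squares(lambda q:w2p(S,W(p,(q[0],q[1],.088)))[0]-[366.2,315.7],[-.04,-.13]); print("brass centre",r.x,r.fun)
for y in(-.11,-.12,-.13,-.14): a=(-.05-.574*.036,y,.105+.819*.036); print(y,w2p(T,W(p,a)),w2p(S,W(p,a)))
print("bow obs",f(190,105),g(665,220)); print("cab mortar",C_(p2w(T,326,132,.1)))
for d in(.17,.19,.206):
  for n in(.005,.062): print(d,n,w2p(T,W(p,doorpt(r2.x[0],d,n,.12)))[0].round(1))
E
python3 fit.py
```

```text
[0.51317052 0.29481859 2.47871599] 142.01996509597177 [[-1.4, 1.1], [1.1, -0.0], [-0.1, 3.3], [-4.7, -2.5], [-0.7, 1.6], [-0.9, -0.7], [-0.5, -2.0], [-1.2, 0.6]]
door [1.39746064] [-0.3  0.3  1.1  1.3]
hinge [0.47 0.24 0.1 ] [[241. 231.]] [[387. 256.]]
locktop [0.626 0.359 0.105] [[204. 180.]] [[362. 304.]]
ram_a [0.634 0.28  0.03 ]
ram_b [ 0.546 -0.189  0.03 ]
turqR [0.628 0.034 0.03 ]
turqL [0.751 0.213 0.03 ]
mat [ 0.626 -0.105  0.004]
mat [ 0.596 -0.365  0.004]
mat [ 0.459 -0.344  0.004]
mat [ 0.488 -0.081  0.004]
side a [[343.96020505 301.2210962 ]]
cab [-0.1047 -0.0625  0.03  ]
cab [-0.251   0.1351  0.03  ]
cab [-0.2376 -0.0821  0.03  ]
brass centre [-0.03527544 -0.14051346] [0. 0.]
-0.11 [[207.94828101 175.07826064]] [[355.15628902 292.97840983]]
-0.12 [[205.42588245 173.0721311 ]] [[354.61416431 296.03112887]]
-0.13 [[202.9074953  171.06919194]] [[354.06482244 299.12448787]]
-0.14 [[200.39310998 169.06943554]] [[353.50811834 302.25930383]]
bow obs (200.7, 166.7) (355.7, 302.7)
cab mortar [-0.4019  0.0812  0.1   ]
0.17 0.005 [269.1 182.1]
0.17 0.062 [285.6 190.8]
0.19 0.005 [272.3 176.3]
0.19 0.062 [288.8 185. ]
0.206 0.005 [274.9 171.8]
0.206 0.062 [291.3 180.4]
```

```bash
cat > plan.py <<'E'
from h import *
from scipy.optimize import least_squares
CAB=(.514,.296,np.radians(141.9))
def W(a,p=CAB): c,s=np.cos(p[2]),np.sin(p[2]); return np.array([p[0]+c*a[0]-s*a[1],p[1]+s*a[0]+c*a[1],a[2]])
def toCab(P): return Ro.from_euler('z',-CAB[2]).apply(np.array(P)-[CAB[0],CAB[1],0])
def rot(az,tilt): # tool x horizontal azimuth az (deg), tool z leaning toward +az by tilt from down
    return Ro.from_euler('z',az,degrees=True)*Ro.from_euler('y',-tilt,degrees=True)*Ro.from_euler('x',180,degrees=True)
def now():
    o=get_obs(); q=o["tool_rot"]; return np.array(o["eef_pos"]),Ro.from_quat([q[1],q[2],q[3],q[0]])
def rowfor(P0,R0,P1,R1,n=None):
    rel=R0.inv()*R1; v=rel.as_rotvec(); d=R0.inv().apply(np.array(P1)-P0)
    if n is None:
        n=8
        while True:
            x=_r(v,d,n)
            if abs(x).max()<=1: break
            n+=8
    x=_r(v,d,n).round(3); S=step(P0,R0,x,n); print(n,"rows:",x.tolist(),"end",S[0].round(4)); return S
def _r(v,d,n):
    A=sum(Ro.from_rotvec(v*k/n).as_matrix() for k in range(n)); return np.r_[np.linalg.solve(A,d)/.02,np.degrees(v/n)/4]
def step(P,R,x,n):
    P=np.array(P,float)
    for _ in range(n): P=P+R.apply(x[:3]*.02); R=R*Ro.from_rotvec(np.radians(x[3:]*4))
    return P,R
def st():
    o=get_obs();P,R=now();print("t",round(o["t"],2),"P",P.round(4),"cab",toCab(P).round(4),"z",R.as_matrix()[:,2].round(3),"x",R.as_matrix()[:,0].round(3),"q",o["q"].round(2),"F",np.round(o["contact_force"],1),"w",round(o["gripper_width"],3),round(o["grasp_force"],1))
E
python3 - <<'E'
from plan import *
st(); P,R=now(); print(R.as_matrix().round(2).tolist(), rot(141.9,25).as_matrix().round(2).tolist())
Rg=rot(141.9,25); z=Rg.as_matrix()[:,2]
G=np.array([.634,.28,.03])+.019*z
pre=G-.15*z
S=rowfor(P,R,P+[0,0,.08],R)
n=S
mid=Ro.from_euler('z',94,degrees=True)
S=rowfor(*S,[.64*np.cos(.1),.64*np.sin(.1),.33],rot(115,0))
S=rowfor(*S,pre,Rg)
S=rowfor(*S,G,Rg)
E
```

```text
t 0.4 P [ 0.2288 -0.635   0.2312] cab [-0.35    0.9086  0.2312] z [-0.  0. -1.] x [ 0.941  0.339 -0.   ] q [ 1.12  0.48  0.02  1.56 -0.01  1.11 -0.08] F [-0.4 -0.1 -0. ] w 1.002 0.0
[[0.94, 0.34, -0.0], [0.34, -0.94, 0.0], [-0.0, -0.0, -1.0]] [[-0.71, 0.62, -0.33], [0.56, 0.79, 0.26], [0.42, 0.0, -0.91]]
8 rows: [-0.0, -0.0, -0.5, 0.0, 0.0, 0.0] end [ 0.2288 -0.635   0.3112]
48 rows: [0.942, 0.11, -0.02, -0.0, -0.0, -0.496] end [0.6362 0.0642 0.3305]
16 rows: [0.254, 0.472, 0.629, 0.092, 0.383, -0.413] end [0.6775 0.2456 0.1488]
8 rows: [0.0, 0.001, 0.938, -0.001, 0.0, -0.0] end [0.6277 0.2849 0.0127]
```

{"method": "jog_arm", "body": {"moves": [0, 0, -0.5, 0, 0, 0, 1, 0, 0, -0.5, 0, 0, 0, 1, 0, 0, -0.5, 0, 0, 0, 1, 0, 0, -0.5, 0, 0, 0, 1, 0, 0, -0.5, 0, 0, 0, 1, 0, 0, -0.5, 0, 0, 0, 1, 0, 0, -0.5, 0, 0, 0, 1, 0, 0, -0.5, 0, 0, 0, 1]}}

```text
t: 1.07
eef_pos: [0.2288, -0.6351, 0.3125]
tool_rot: [0.0, 0.985, 0.172, 0.0]
contact_force: [-0.7, 0.2, -0.9]
gripper_width: 1.0
grasp_force: 0.0
```

{"method": "jog_arm", "body": {"moves": [0.942, 0.11, -0.02, 0, 0, -0.496, 1, 0.942, 0.11, -0.02, 0, 0, -0.496, 1, 0.942, 0.11, -0.02, 0, 0, -0.496, 1, 0.942, 0.11, -0.02, 0, 0, -0.496, 1, 0.942, 0.11, -0.02, 0, 0, -0.496, 1, 0.942, 0.11, -0.02, 0, 0, -0.496, 1, 0.942, 0.11, -0.02, 0, 0, -0.496, 1, 0.942, 0.11, -0.02, 0, 0, -0.496, 1]}}

```text
t: 1.73
eef_pos: [0.3729, -0.5819, 0.3143]
tool_rot: [-0.0, 0.951, 0.308, -0.0]
contact_force: [0.8, -0.6, 0.8]
gripper_width: 1.004
grasp_force: 0.0
```

{"method": "jog_arm", "body": {"moves": [0.942, 0.11, -0.02, 0, 0, -0.496, 1, 0.942, 0.11, -0.02, 0, 0, -0.496, 1, 0.942, 0.11, -0.02, 0, 0, -0.496, 1, 0.942, 0.11, -0.02, 0, 0, -0.496, 1, 0.942, 0.11, -0.02, 0, 0, -0.496, 1, 0.942, 0.11, -0.02, 0, 0, -0.496, 1, 0.942, 0.11, -0.02, 0, 0, -0.496, 1, 0.942, 0.11, -0.02, 0, 0, -0.496, 1]}}

```text
t: 2.4
eef_pos: [0.4946, -0.493, 0.3177]
tool_rot: [0.0, 0.9, 0.436, -0.0]
contact_force: [-0.5, -0.1, -0.5]
gripper_width: 1.0
grasp_force: 0.0
```

{"method": "jog_arm", "body": {"moves": [0.942, 0.11, -0.02, 0, 0, -0.496, 1, 0.942, 0.11, -0.02, 0, 0, -0.496, 1, 0.942, 0.11, -0.02, 0, 0, -0.496, 1, 0.942, 0.11, -0.02, 0, 0, -0.496, 1, 0.942, 0.11, -0.02, 0, 0, -0.496, 1, 0.942, 0.11, -0.02, 0, 0, -0.496, 1, 0.942, 0.11, -0.02, 0, 0, -0.496, 1, 0.942, 0.11, -0.02, 0, 0, -0.496, 1]}}

```text
t: 3.07
eef_pos: [0.5877, -0.3737, 0.321]
tool_rot: [0.0, 0.831, 0.556, -0.0]
contact_force: [1.7, 0.3, 0.8]
gripper_width: 0.998
grasp_force: 0.0
```

{"method": "jog_arm", "body": {"moves": [0.942, 0.11, -0.02, 0, 0, -0.496, 1, 0.942, 0.11, -0.02, 0, 0, -0.496, 1, 0.942, 0.11, -0.02, 0, 0, -0.496, 1, 0.942, 0.11, -0.02, 0, 0, -0.496, 1, 0.942, 0.11, -0.02, 0, 0, -0.496, 1, 0.942, 0.11, -0.02, 0, 0, -0.496, 1, 0.942, 0.11, -0.02, 0, 0, -0.496, 1, 0.942, 0.11, -0.02, 0, 0, -0.496, 1]}}

```text
t: 3.73
eef_pos: [0.6446, -0.2335, 0.3242]
tool_rot: [0.0, 0.746, 0.666, -0.0]
contact_force: [1.6, 1.3, 1.2]
gripper_width: 0.999
grasp_force: 0.0
```

{"method": "jog_arm", "body": {"moves": [0.942, 0.11, -0.02, 0, 0, -0.496, 1, 0.942, 0.11, -0.02, 0, 0, -0.496, 1, 0.942, 0.11, -0.02, 0, 0, -0.496, 1, 0.942, 0.11, -0.02, 0, 0, -0.496, 1, 0.942, 0.11, -0.02, 0, 0, -0.496, 1, 0.942, 0.11, -0.02, 0, 0, -0.496, 1, 0.942, 0.11, -0.02, 0, 0, -0.496, 1, 0.942, 0.11, -0.02, 0, 0, -0.496, 1]}}

```text
t: 4.4
eef_pos: [0.661, -0.0831, 0.3274]
tool_rot: [0.0, 0.647, 0.763, 0.0]
contact_force: [0.1, 0.0, 0.4]
gripper_width: 1.002
grasp_force: 0.0
```

{"method": "jog_arm", "body": {"moves": [0.942, 0.11, -0.02, 0, 0, -0.496, 1, 0.942, 0.11, -0.02, 0, 0, -0.496, 1, 0.942, 0.11, -0.02, 0, 0, -0.496, 1, 0.942, 0.11, -0.02, 0, 0, -0.496, 1, 0.942, 0.11, -0.02, 0, 0, -0.496, 1, 0.942, 0.11, -0.02, 0, 0, -0.496, 1, 0.942, 0.11, -0.02, 0, 0, -0.496, 1, 0.942, 0.11, -0.02, 0, 0, -0.496, 1]}}

```text
t: 5.07
eef_pos: [0.6356, 0.066, 0.3305]
tool_rot: [0.0, 0.536, 0.845, 0.0]
contact_force: [0.4, 0.5, 0.3]
gripper_width: 1.006
grasp_force: 0.0
```

{"method": "jog_arm", "body": {"moves": [0.254, 0.472, 0.629, 0.092, 0.383, -0.413, 1, 0.254, 0.472, 0.629, 0.092, 0.383, -0.413, 1, 0.254, 0.472, 0.629, 0.092, 0.383, -0.413, 1, 0.254, 0.472, 0.629, 0.092, 0.383, -0.413, 1, 0.254, 0.472, 0.629, 0.092, 0.383, -0.413, 1, 0.254, 0.472, 0.629, 0.092, 0.383, -0.413, 1, 0.254, 0.472, 0.629, 0.092, 0.383, -0.413, 1, 0.254, 0.472, 0.629, 0.092, 0.383, -0.413, 1]}}

```text
t: 5.73
eef_pos: [0.6736, 0.1456, 0.2326]
tool_rot: [-0.104, 0.432, 0.895, 0.036]
contact_force: [-0.3, 0.5, 0.0]
gripper_width: 1.0
grasp_force: 0.0
```

{"method": "jog_arm", "body": {"moves": [0.254, 0.472, 0.629, 0.092, 0.383, -0.413, 1, 0.254, 0.472, 0.629, 0.092, 0.383, -0.413, 1, 0.254, 0.472, 0.629, 0.092, 0.383, -0.413, 1, 0.254, 0.472, 0.629, 0.092, 0.383, -0.413, 1, 0.254, 0.472, 0.629, 0.092, 0.383, -0.413, 1, 0.254, 0.472, 0.629, 0.092, 0.383, -0.413, 1, 0.254, 0.472, 0.629, 0.092, 0.383, -0.413, 1, 0.254, 0.472, 0.629, 0.092, 0.383, -0.413, 1]}}

```text
t: 6.4
eef_pos: [0.6772, 0.2467, 0.1482]
tool_rot: [-0.205, 0.317, 0.923, 0.07]
contact_force: [-0.2, 0.3, -0.4]
gripper_width: 0.997
grasp_force: 0.0
```

```bash
cat > w.py <<'E'
import sys
from plan import *
st(); C=cam("wrist"); S=cam("side")
im=C[0].copy(); cv2.imwrite(f"pics/{sys.argv[1]}.png",np.vstack([cv2.resize(im,(620,388)),cv2.resize(S[0][180:375,215:525],(310,195)).repeat(1,1) if 0 else cv2.resize(S[0][200:370,260:530],(620,212))[:212]]))
np.save(f"pics/{sys.argv[1]}.npy",np.array([C[1],np.c_[C[2],C[3],C[3]]]))
print(blobs(C,(100,80,40),(120,255,255),100))
E
python3 w.py w1
```

```text
t 6.4 P [0.6772 0.2467 0.1482] cab [-0.1589 -0.0619  0.1482] z [-0.334  0.26  -0.906] x [-0.714  0.557  0.423] q [ 0.08  0.88 -0.68  1.24  0.12  1.36  0.42] F [-0.2  0.3 -0.4] w 0.997 0.0
[([315.8, 187.9], [284, 157, 65, 63, 3204])]
```

View pics/w1.png

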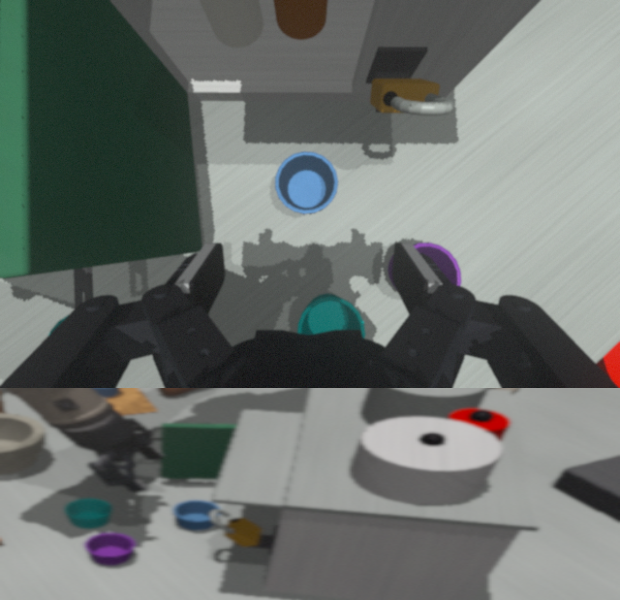

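Wrist view: the blue cup's rim is centred at (317,188) full-frame. The door is at left, and the brass lock at (418,98) has its raised shackle bow running from (405,102) to (466,108). I'll triangulate the cup and bow from wrist, top and side.

```bash
cat >> plan.py <<'E'
def tri(obs):
    f=lambda X:np.concatenate([w2p(C,X)[0]-m for C,m in obs]); r=least_squares(f,[.62,.3,.1]); return r.x,r.fun.round(1)
E
python3 - <<'E'
from plan import *
T,S,Wc=cam("top"),cam("side"),cam("wrist")
x=p2w(Wc,317,188,.045); print("cup rim",x.round(4))
b=(434.6,106.5)
X,r=tri([(S,(355.7,303)),(Wc,b)]); print("bow S+W",X,toCab(X),r)
X,r=tri([(T,(200.7,166.7)),(Wc,b)]); print("bow T+W",X,toCab(X),r)
print("doorway sill/hinge chk", w2p(Wc,[W((0,.07,.022)),W((-.05,-.13,.105)),W((-.05,-.14,.105)),W((0,-.1,0)),W((0,.07,0))]).round(0).tolist())
P,R=now(); z=R.as_matrix()[:,2]; Rg=rot(141.9,25); zz=Rg.as_matrix()[:,2]
rowfor(P,R,np.array([x[0],x[1],.03])+.019*zz,Rg)
E
```

```text
cup rim [0.6336 0.2789 0.045 ]
bow S+W [0.65092726 0.36237692 0.1286692 ] [-0.06679592 -0.13672336  0.1286692 ] [-0.8  0.3 -0.1 -0.2]
bow T+W [0.65351058 0.35130503 0.14663446] [-0.07566057 -0.12960449  0.14663446] [1.9 2.  0.5 0. ]
doorway sill/hinge chk [[191.0, 93.0], [412.0, 100.0], [425.0, 100.0], [353.0, 103.0], [200.0, 103.0]]
8 rows: [-0.0, -0.005, 0.942, -0.0, 0.003, -0.001] end [0.6273 0.2839 0.0128]
```

{"method": "jog_arm", "body": {"moves": [0, -0.005, 0.942, 0, 0, 0, 1, 0, -0.005, 0.942, 0, 0, 0, 1, 0, -0.005, 0.942, 0, 0, 0, 1, 0, -0.005, 0.942, 0, 0, 0, 1, 0, -0.005, 0.942, 0, 0, 0, 1, 0, -0.005, 0.942, 0, 0, 0, 1, 0, -0.005, 0.942, 0, 0, 0, 1, 0, -0.005, 0.942, 0, 0, 0, 1]}}

```text
t: 7.32
eef_pos: [0.6279, 0.2833, 0.0129]
tool_rot: [-0.203, 0.319, 0.923, 0.071]
contact_force: [-0.2, -0.2, -0.7]
gripper_width: 0.998
grasp_force: 0.0
```

{"method": "jog_arm", "body": {"moves": [0, 0, 0, 0, 0, 0, 0.6, 0, 0, 0, 0, 0, 0, 0.5, 0, 0, 0, 0, 0, 0, 0.4, 0, 0, 0, 0, 0, 0, 0.3, 0, 0, 0, 0, 0, 0, 0.3, 0, 0, 0, 0, 0, 0, 0.3, 0, 0, 0, 0, 0, 0, 0.3, 0, 0, 0, 0, 0, 0, 0.3], "grip_force": 30}}

```text
t: 7.98
eef_pos: [0.6288, 0.2835, 0.0137]
tool_rot: [-0.203, 0.319, 0.923, 0.071]
contact_force: [1.8, -3.7, 6.2]
gripper_width: 0.683
grasp_force: 32.2
```

```bash
python3 - <<'E'
from plan import *
st()
S=cam("side");T=cam("top"); print(blobs(S,(100,80,40),(120,255,255),60)[-2:],blobs(T,(100,80,40),(120,255,255),60))
for u,v in [(353,186),(433,195),(428,237),(346,228)]: pass
P,R=now()
Rg=R
up=P+[.03,-.02,.17]   # lift, a bit outward from shelf
S1=rowfor(P,R,up,R)
# place: cup offset to tcp fixed in tool frame
off=R.inv().apply(np.array([.6336,.2789,.0])-P)
dz=Ro.from_euler('z',-54,degrees=True); R2=dz*R
cup=np.array([.533,-.303,.006]); tcp=cup-R2.apply(off); print("tcp place",tcp)
S2=rowfor(*S1,tcp+[0,0,.17],R2)
S3=rowfor(*S2,tcp+[0,0,.02],R2)
S4=rowfor(*S3,tcp,R2)
E
```

```text
t 7.98 P [0.6288 0.2835 0.0137] cab [-0.098  -0.061   0.0137] z [-0.33   0.261 -0.907] x [-0.714  0.56   0.42 ] q [ 0.04  0.98 -0.66  1.41  0.17  1.09  0.39] F [ 1.8 -3.7  6.2] w 0.683 32.2
[([175.9, 210.9], [162, 185, 31, 60, 640]), ([346.1, 298.7], [340, 289, 14, 24, 207])] [([573.2, 152.6], [548, 123, 49, 52, 1723]), ([232.7, 182.7], [226, 174, 16, 17, 188]), ([381.7, 208.4], [375, 201, 14, 17, 167])]
16 rows: [0.121, 0.009, -0.529, 0.0, 0.0, 0.0] end [0.6587 0.2633 0.1836]
tcp place [ 0.53389774 -0.2963916   0.01969393]
24 rows: [-0.875, -0.772, -0.42, -0.236, -0.001, 0.51] end [ 0.5343 -0.2965  0.1897]
8 rows: [-0.393, -0.004, 0.851, -0.001, 0.001, 0.001] end [ 0.5339 -0.2964  0.0397]
8 rows: [-0.052, 0.0, 0.113, 0.0, 0.0, 0.0] end [ 0.5339 -0.2963  0.0198]
```

```bash
python3 - <<'E'
from plan import *
P,R=now()
S1=rowfor(P,R,P+[.03,-.02,.2],R)
off=R.inv().apply(np.array([.6336,.2789,.0])-P)
R2=Ro.from_euler('z',-54,degrees=True)*R; Rm=Ro.from_euler('z',-27,degrees=True)*R
tcp=np.array([.533,-.303,.006])-R2.apply(off)
Sm=rowfor(*S1,[.57,-.01,.24],Rm)
S2=rowfor(*Sm,tcp+[0,0,.17],R2)
S3=rowfor(*S2,tcp+[0,0,.02],R2)
E
```

```text
16 rows: [0.161, 0.01, -0.614, 0.0, 0.0, 0.0] end [0.6588 0.2637 0.2136]
16 rows: [-0.412, -0.762, -0.283, -0.177, -0.001, 0.383] end [ 0.5701 -0.0101  0.2402]
16 rows: [-0.845, -0.302, -0.218, -0.177, 0.0, 0.383] end [ 0.5339 -0.2963  0.1898]
8 rows: [-0.395, -0.001, 0.851, -0.001, 0.0, -0.001] end [ 0.5339 -0.2964  0.0397]
```

{"method": "jog_arm", "body": {"moves": [0.1, 0, -0.3, 0, 0, 0, 0.3, 0.15, 0, -0.4, 0, 0, 0, 0.3, 0.2, 0, -0.6, 0, 0, 0, 0.3, 0.2, 0, -0.6, 0, 0, 0, 0.3, 0.2, 0, -0.6, 0, 0, 0, 0.3, 0.2, 0, -0.6, 0, 0, 0, 0.3, 0.2, 0, -0.6, 0, 0, 0, 0.3, 0.2, 0, -0.6, 0, 0, 0, 0.3]}}

```text
t: 8.75
eef_pos: [0.6351, 0.2779, 0.104]
tool_rot: [-0.204, 0.319, 0.923, 0.07]
contact_force: [-0.1, 0.3, -1.1]
gripper_width: 0.679
grasp_force: 32.0
```

{"method": "jog_arm", "body": {"moves": [0.2, 0, -0.7, 0, 0, 0, 0.3, 0.2, 0, -0.7, 0, 0, 0, 0.3, 0.2, 0, -0.7, 0, 0, 0, 0.3, 0.2, 0, -0.7, 0, 0, 0, 0.3, 0.2, 0, -0.7, 0, 0, 0, 0.3, 0.2, 0, -0.7, 0, 0, 0, 0.3, 0.2, 0, -0.7, 0, 0, 0, 0.3, 0.2, 0, -0.7, 0, 0, 0, 0.3]}}

```text
t: 9.42
eef_pos: [0.6494, 0.2666, 0.2188]
tool_rot: [-0.205, 0.319, 0.923, 0.07]
contact_force: [0.1, 0.6, -1.5]
gripper_width: 0.676
grasp_force: 32.0
```

```bash
cat > place.py <<'E'
from plan import *
P,R=now(); st()
off=np.load("off.npy") if __import__("os").path.exists("off.npy") else None
if off is None:
    Rg=rot(141.9,25); off=Rg.inv().apply(np.array([.6336,.2789,0])-[.6288,.2835,.0137]); np.save("off.npy",off)
R2=rot(141.9-54,25); Rm=rot(141.9-27,25)
tcp=np.array([.533,-.303,.006])-R2.apply(off)
E
python3 - <<'E'
from place import *
Sm=rowfor(P,R,[.57,-.01,.25],Rm)
S2=rowfor(*Sm,tcp+[0,0,.17],R2)
S3=rowfor(*S2,tcp+[0,0,.02],R2)
E
```

```text
t 9.42 P [0.6494 0.2666 0.2188] cab [-0.1247 -0.0604  0.2188] z [-0.333  0.26  -0.906] x [-0.713  0.559  0.422] q [ 0.08  0.79 -0.71  1.26  0.08  1.41  0.37] F [ 0.1  0.6 -1.5] w 0.676 32.0
16 rows: [-0.428, -0.746, -0.307, -0.179, 0.0, 0.382] end [ 0.5701 -0.0102  0.2501]
16 rows: [-0.857, -0.303, -0.192, -0.178, 0.0, 0.383] end [ 0.5339 -0.2963  0.1899]
8 rows: [-0.397, -0.0, 0.851, 0.0, 0.0, -0.0] end [ 0.534  -0.2964  0.0396]
```

{"method": "jog_arm", "body": {"moves": [-0.428, -0.746, -0.307, -0.179, 0, 0.382, 0.3, -0.428, -0.746, -0.307, -0.179, 0, 0.382, 0.3, -0.428, -0.746, -0.307, -0.179, 0, 0.382, 0.3, -0.428, -0.746, -0.307, -0.179, 0, 0.382, 0.3, -0.428, -0.746, -0.307, -0.179, 0, 0.382, 0.3, -0.428, -0.746, -0.307, -0.179, 0, 0.382, 0.3, -0.428, -0.746, -0.307, -0.179, 0, 0.382, 0.3, -0.428, -0.746, -0.307, -0.179, 0, 0.382, 0.3]}}

```text
t: 10.08
eef_pos: [0.6259, 0.1228, 0.2338]
tool_rot: [-0.195, 0.425, 0.879, 0.094]
contact_force: [-0.1, -0.1, -1.5]
gripper_width: 0.676
grasp_force: 32.1
```

{"method": "jog_arm", "body": {"moves": [-0.428, -0.746, -0.307, -0.179, 0, 0.382, 0.3, -0.428, -0.746, -0.307, -0.179, 0, 0.382, 0.3, -0.428, -0.746, -0.307, -0.179, 0, 0.382, 0.3, -0.428, -0.746, -0.307, -0.179, 0, 0.382, 0.3, -0.428, -0.746, -0.307, -0.179, 0, 0.382, 0.3, -0.428, -0.746, -0.307, -0.179, 0, 0.382, 0.3, -0.428, -0.746, -0.307, -0.179, 0, 0.382, 0.3, -0.428, -0.746, -0.307, -0.179, 0, 0.382, 0.3]}}

```text
t: 10.75
eef_pos: [0.5697, -0.0107, 0.2495]
tool_rot: [-0.182, 0.526, 0.823, 0.117]
contact_force: [-0.8, -0.4, -1.9]
gripper_width: 0.682
grasp_force: 32.1
```

{"method": "jog_arm", "body": {"moves": [-0.857, -0.303, -0.192, -0.178, 0, 0.383, 0.3, -0.857, -0.303, -0.192, -0.178, 0, 0.383, 0.3, -0.857, -0.303, -0.192, -0.178, 0, 0.383, 0.3, -0.857, -0.303, -0.192, -0.178, 0, 0.383, 0.3, -0.857, -0.303, -0.192, -0.178, 0, 0.383, 0.3, -0.857, -0.303, -0.192, -0.178, 0, 0.383, 0.3, -0.857, -0.303, -0.192, -0.178, 0, 0.383, 0.3, -0.857, -0.303, -0.192, -0.178, 0, 0.383, 0.3]}}

```text
t: 11.42
eef_pos: [0.5687, -0.157, 0.2179]
tool_rot: [-0.167, 0.619, 0.755, 0.137]
contact_force: [0.0, 0.5, -2.6]
gripper_width: 0.678
grasp_force: 32.1
```

{"method": "jog_arm", "body": {"moves": [-0.857, -0.303, -0.192, -0.178, 0, 0.383, 0.3, -0.857, -0.303, -0.192, -0.178, 0, 0.383, 0.3, -0.857, -0.303, -0.192, -0.178, 0, 0.383, 0.3, -0.857, -0.303, -0.192, -0.178, 0, 0.383, 0.3, -0.857, -0.303, -0.192, -0.178, 0, 0.383, 0.3, -0.857, -0.303, -0.192, -0.178, 0, 0.383, 0.3, -0.857, -0.303, -0.192, -0.178, 0, 0.383, 0.3, -0.857, -0.303, -0.192, -0.178, 0, 0.383, 0.3]}}

```text
t: 12.08
eef_pos: [0.5332, -0.2979, 0.1881]
tool_rot: [-0.15, 0.704, 0.676, 0.156]
contact_force: [-0.6, -0.5, -2.1]
gripper_width: 0.678
grasp_force: 32.1
```

```bash
python3 w.py w2; python3 - <<'E'
from place import *
S3=rowfor(P,R,tcp+[0,0,.02],R2)
S3=rowfor(*S3,tcp,R2)
E
```

```text
t 12.08 P [ 0.5332 -0.2979  0.1881] cab [-0.3815  0.4555  0.1881] z [ 0.017  0.422 -0.906] x [0.036 0.906 0.422] q [ 0.93  0.61 -0.48  1.57 -0.13  1.22  0.51] F [-0.6 -0.5 -2.1] w 0.678 32.1
[([322.5, 149.2], [297, 117, 54, 54, 1418]), ([317.4, 273.0], [248, 203, 140, 140, 14933])]
t 12.18 P [ 0.531  -0.3015  0.1869] cab [-0.3821  0.4597  0.1869] z [ 0.017  0.42  -0.907] x [0.042 0.906 0.42 ] q [ 0.93  0.61 -0.48  1.57 -0.13  1.22  0.51] F [-0.3  0.  -2.8] w 0.68 32.1
8 rows: [-0.358, 0.018, 0.848, 0.002, 0.004, -0.016] end [ 0.5339 -0.2964  0.0397]
8 rows: [-0.053, -0.0, 0.113, 0.0, 0.0, 0.0] end [ 0.5339 -0.2965  0.0197]
```

View pics/w2.png

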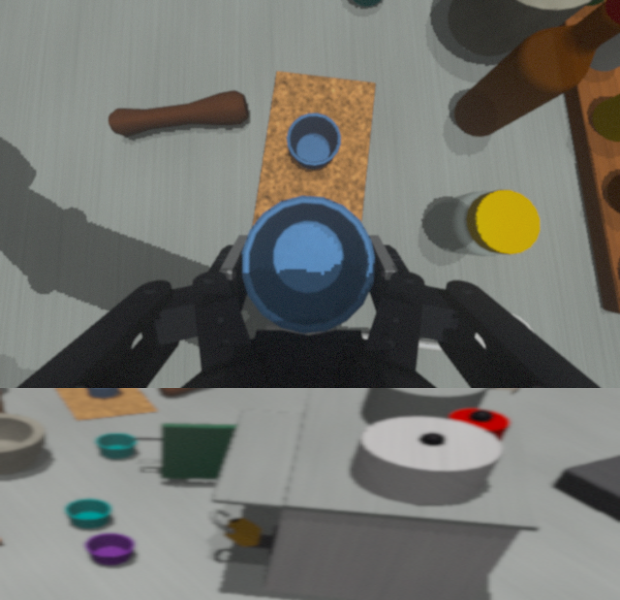

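The cup is held upright over the mat, with the twin at (322,149) full-frame. Lowering now.

{"method": "jog_arm", "body": {"moves": [-0.358, 0.018, 0.848, 0, 0, 0, 0.3, -0.358, 0.018, 0.848, 0, 0, 0, 0.3, -0.358, 0.018, 0.848, 0, 0, 0, 0.3, -0.358, 0.018, 0.848, 0, 0, 0, 0.3, -0.358, 0.018, 0.848, 0, 0, 0, 0.3, -0.358, 0.018, 0.848, 0, 0, 0, 0.3, -0.358, 0.018, 0.848, 0, 0, 0, 0.3, -0.358, 0.018, 0.848, 0, 0, 0, 0.3]}}

```text
t: 12.85
eef_pos: [0.537, -0.2909, 0.0405]
tool_rot: [-0.15, 0.703, 0.677, 0.156]
contact_force: [0.6, -0.5, -1.7]
gripper_width: 0.672
grasp_force: 32.1
```

{"method": "jog_arm", "body": {"moves": [-0.05, 0, 0.11, 0, 0, 0, 0.3, -0.05, 0, 0.11, 0, 0, 0, 0.3, -0.05, 0, 0.11, 0, 0, 0, 0.3, -0.05, 0, 0.11, 0, 0, 0, 0.3, -0.05, 0, 0.11, 0, 0, 0, 0.3, -0.05, 0, 0.11, 0, 0, 0, 0.3, -0.05, 0, 0.11, 0, 0, 0, 0.3, 0, 0, 0, 0, 0, 0, 0.3]}}

```text
t: 13.52
eef_pos: [0.5367, -0.2907, 0.0241]
tool_rot: [-0.15, 0.703, 0.677, 0.156]
contact_force: [-0.9, -0.1, -2.3]
gripper_width: 0.676
grasp_force: 32.2
```

```bash
python3 - <<'E'
from place import *
print("cup now",P+R.apply(off))
T=cam("top"); print(blobs(T,(100,80,40),(120,255,255),30))
E
```

```text
t 13.52 P [ 0.5367 -0.2907  0.0241] cab [-0.3798  0.4477  0.0241] z [ 0.015  0.422 -0.906] x [0.034 0.906 0.422] q [ 0.89  0.81 -0.45  1.65 -0.08  0.96  0.55] F [-0.9 -0.1 -2.3] w 0.676 32.2
cup now [ 0.53575317 -0.29728276  0.01037995]
[([573.2, 152.6], [548, 123, 49, 52, 1726]), ([380.0, 209.1], [372, 201, 17, 17, 224]), ([414.4, 210.5], [406, 201, 17, 19, 236])]
```

{"method": "jog_arm", "body": {"moves": [-0.017, 0, 0.036, 0, 0, 0, 0.3, -0.017, 0, 0.036, 0, 0, 0, 0.3, -0.017, 0, 0.036, 0, 0, 0, 0.3, -0.017, 0, 0.036, 0, 0, 0, 0.3, -0.017, 0, 0.036, 0, 0, 0, 0.3, -0.017, 0, 0.036, 0, 0, 0, 0.3, -0.017, 0, 0.036, 0, 0, 0, 0.3, 0, 0, 0, 0, 0, 0, 0.3]}}

```text
t: 14.23
eef_pos: [0.5368, -0.2907, 0.0186]
tool_rot: [-0.15, 0.703, 0.677, 0.156]
contact_force: [0.1, -0.3, -1.5]
gripper_width: 0.677
grasp_force: 32.2
```

{"method": "jog_arm", "body": {"moves": [-0.01, 0, 0.022, 0, 0, 0, 0.3, -0.01, 0, 0.022, 0, 0, 0, 0.3, -0.01, 0, 0.022, 0, 0, 0, 0.3, -0.01, 0, 0.022, 0, 0, 0, 0.3, -0.01, 0, 0.022, 0, 0, 0, 0.3, 0, 0, 0, 0, 0, 0, 0.3, 0, 0, 0, 0, 0, 0, 0.3, 0, 0, 0, 0, 0, 0, 0.3]}}

```text
t: 14.9
eef_pos: [0.5369, -0.2908, 0.0176]
tool_rot: [-0.15, 0.703, 0.678, 0.156]
contact_force: [-3.1, -1.5, 7.9]
gripper_width: 0.672
grasp_force: 32.4
```

{"method": "jog_arm", "body": {"moves": [0, 0, 0, 0, 0, 0, 0.72, 0, 0, 0, 0, 0, 0, 0.76, 0, 0, 0, 0, 0, 0, 0.8, 0, 0, 0, 0, 0, 0, 0.85, 0, 0, 0, 0, 0, 0, 0.9, 0, 0, 0, 0, 0, 0, 0.95, 0, 0, 0, 0, 0, 0, 1, 0, 0, 0, 0, 0, 0, 1]}}

```text
t: 15.57
eef_pos: [0.5369, -0.2907, 0.0163]
tool_rot: [-0.15, 0.703, 0.677, 0.156]
contact_force: [0.1, 1.1, 0.3]
gripper_width: 1.0
grasp_force: 0.0
```

{"method": "jog_arm", "body": {"moves": [0, 0, -0.3, 0, 0, 0, 1, 0, 0, -0.5, 0, 0, 0, 1, 0, 0, -0.9, 0, 0, 0, 1, 0, 0, -0.9, 0, 0, 0, 1, 0, 0, -0.9, 0, 0, 0, 1, 0, 0, -0.9, 0, 0, 0, 1, 0, 0, -0.9, 0, 0, 0, 1, 0, 0, -0.9, 0, 0, 0, 1]}}

```text
t: 16.23
eef_pos: [0.535, -0.3441, 0.1307]
tool_rot: [-0.149, 0.703, 0.677, 0.156]
contact_force: [-0.0, -0.4, 0.2]
gripper_width: 0.999
grasp_force: 0.0
```

```bash
python3 - <<'E'
from plan import *
st(); Wc=cam("wrist");T=cam("top")
B=blobs(Wc,(100,80,40),(120,255,255),200); print(B)
for c,s in B: print(p2w(Wc,*c,.04).round(4))
print(blobs(T,(100,80,40),(120,255,255),30))
# mat corners by orange mask
for C in(T,Wc):
    m=cv2.inRange(cv2.cvtColor(C[0],cv2.COLOR_BGR2HSV),(8,80,60),(25,255,255)); n,l,s,c=cv2.connectedComponentsWithStats(m)
    for i in range(1,n):
        if s[i,4]>1500:
            b=cv2.boxPoints(cv2.minAreaRect(np.argwhere(l==i)[:,::-1].astype(np.float32))); print([p2w(C,*q,.004)[:2].round(3).tolist() for q in b])
cv2.imwrite("pics/w3.png",Wc[0])
E
```

```text
t 16.23 P [ 0.535  -0.3441  0.1307] cab [-0.4114  0.4907  0.1307] z [ 0.016  0.421 -0.907] x [0.033 0.906 0.422] q [ 0.94  0.71 -0.45  1.52 -0.09  1.18  0.57] F [-0.  -0.4  0.2] w 0.999 0.0
[([320.4, 79.5], [289, 41, 65, 62, 1550]), ([317.5, 197.4], [284, 159, 69, 69, 2432])]
[ 0.5437 -0.1909  0.04  ]
[ 0.5369 -0.2996  0.04  ]
[([573.2, 152.6], [548, 123, 49, 52, 1727]), ([380.0, 209.0], [372, 201, 17, 17, 224]), ([414.3, 211.3], [406, 203, 18, 17, 234])]
[[0.702, -0.922], [0.709, -1.013], [0.28, -0.999], [0.274, -0.912]]
[[0.502, -0.078], [0.63, -0.1], [0.584, -0.369], [0.458, -0.344]]
[[0.322, -0.734], [0.407, -0.947], [0.036, -1.062], [-0.043, -0.858]]
[[0.456, -0.345], [0.491, -0.076], [0.634, -0.102], [0.583, -0.365]]
[[0.281, -0.118], [0.455, -0.095], [0.46, -0.135], [0.29, -0.157]]
[[0.737, -0.223], [0.838, -0.214], [0.832, -0.299], [0.735, -0.307]]
```

View pics/w3.png

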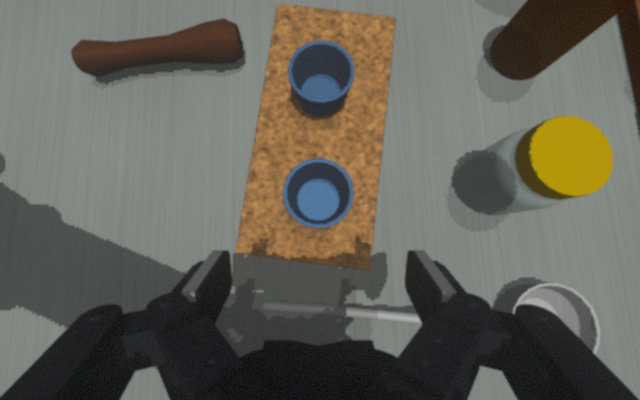

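The blue ramekin stands upright on the mat at (318,197), next to its twin at (321,80), with nothing disturbed. The door is next.

```bash
cat >> plan.py <<'E'
def doorpose(t,tilt,z,d=.11,n=.021):
    return W((-np.sin(t)*d-np.cos(t)*n,.07-np.cos(t)*d+np.sin(t)*n,z)),rot(np.degrees(CAB[2]-t),tilt)
E
python3 - <<'E'
from plan import *
S=now()
A=doorpose(1.75,22,.12)
z=A[1].as_matrix()[:,2]
up=(A[0]-.1*z+[0,0,.03],A[1])
M=(np.array([.56,-.1,.26]),rot(64,22))
S=rowfor(*S,*M); S=rowfor(*S,*up); S=rowfor(*S,*A)
for t,a,h in [(1.3,26,.115),(.85,32,.1),(.4,38,.09),(.1,40,.085),(0,40,.085)]:
    print(t,doorpose(t,a,h)[0].round(3)); S=rowfor(*S,*doorpose(t,a,h))
E
```

```text
16 rows: [0.866, -0.107, -0.059, -0.143, -0.043, 0.342] end [ 0.56   -0.1001  0.26  ]
16 rows: [0.392, -0.563, 0.216, -0.131, 0.0, 0.324] end [0.5001 0.1199 0.2429]
8 rows: [-0.07, 0.001, 0.8, 0.0, 0.0, 0.0] end [0.5283 0.1447 0.12  ]
1.3 [0.564 0.179 0.115]
8 rows: [0.272, 0.05, 0.153, 0.328, 0.123, -0.736] end [0.5643 0.1793 0.1151]
0.85 [0.582 0.226 0.1  ]
8 rows: [0.228, 0.051, 0.232, 0.391, 0.184, -0.705] end [0.5818 0.2261 0.0999]
0.4 [0.577 0.276 0.09 ]
8 rows: [0.22, 0.051, 0.228, 0.462, 0.185, -0.66] end [0.5772 0.2758 0.0899]
0.1 [0.562 0.306 0.085]
8 rows: [0.142, 0.036, 0.154, 0.338, 0.062, -0.418] end [0.5622 0.3058 0.085 ]
0 [0.555 0.315 0.085]
8 rows: [0.053, 0.012, 0.044, 0.115, -0.0, -0.137] end [0.5552 0.3145 0.085 ]
```

{"method": "jog_arm", "body": {"moves": [0.866, -0.107, -0.059, -0.143, -0.043, 0.342, 1, 0.866, -0.107, -0.059, -0.143, -0.043, 0.342, 1, 0.866, -0.107, -0.059, -0.143, -0.043, 0.342, 1, 0.866, -0.107, -0.059, -0.143, -0.043, 0.342, 1, 0.866, -0.107, -0.059, -0.143, -0.043, 0.342, 0, 0.866, -0.107, -0.059, -0.143, -0.043, 0.342, 0, 0.866, -0.107, -0.059, -0.143, -0.043, 0.342, 0, 0.866, -0.107, -0.059, -0.143, -0.043, 0.342, 0]}}

```text
t: 17.0
eef_pos: [0.5332, -0.2188, 0.1947]
tool_rot: [-0.128, 0.772, 0.602, 0.159]
contact_force: [0.8, -0.2, -0.4]
gripper_width: 0.454
grasp_force: 0.0
```

{"method": "jog_arm", "body": {"moves": [0.866, -0.107, -0.059, -0.143, -0.043, 0.342, 0, 0.866, -0.107, -0.059, -0.143, -0.043, 0.342, 0, 0.866, -0.107, -0.059, -0.143, -0.043, 0.342, 0, 0.866, -0.107, -0.059, -0.143, -0.043, 0.342, 0, 0.866, -0.107, -0.059, -0.143, -0.043, 0.342, 0, 0.866, -0.107, -0.059, -0.143, -0.043, 0.342, 0, 0.866, -0.107, -0.059, -0.143, -0.043, 0.342, 0, 0.866, -0.107, -0.059, -0.143, -0.043, 0.342, 0]}}

```text
t: 17.67
eef_pos: [0.5582, -0.0964, 0.2574]
tool_rot: [-0.105, 0.832, 0.52, 0.161]
contact_force: [0.4, -0.3, 0.7]
gripper_width: -0.0
grasp_force: 0.0
```

{"method": "jog_arm", "body": {"moves": [0.392, -0.563, 0.216, -0.131, 0, 0.324, 0, 0.392, -0.563, 0.216, -0.131, 0, 0.324, 0, 0.392, -0.563, 0.216, -0.131, 0, 0.324, 0, 0.392, -0.563, 0.216, -0.131, 0, 0.324, 0, 0.392, -0.563, 0.216, -0.131, 0, 0.324, 0, 0.392, -0.563, 0.216, -0.131, 0, 0.324, 0, 0.392, -0.563, 0.216, -0.131, 0, 0.324, 0, 0.392, -0.563, 0.216, -0.131, 0, 0.324, 0]}}

```text
t: 18.33
eef_pos: [0.5166, 0.0103, 0.2491]
tool_rot: [-0.088, 0.879, 0.437, 0.169]
contact_force: [-0.5, 0.4, 0.8]
gripper_width: -0.0
grasp_force: 0.0
```

{"method": "jog_arm", "body": {"moves": [0.392, -0.563, 0.216, -0.131, 0, 0.324, 0, 0.392, -0.563, 0.216, -0.131, 0, 0.324, 0, 0.392, -0.563, 0.216, -0.131, 0, 0.324, 0, 0.392, -0.563, 0.216, -0.131, 0, 0.324, 0, 0.392, -0.563, 0.216, -0.131, 0, 0.324, 0, 0.392, -0.563, 0.216, -0.131, 0, 0.324, 0, 0.392, -0.563, 0.216, -0.131, 0, 0.324, 0, 0.392, -0.563, 0.216, -0.131, 0, 0.324, 0]}}

```text
t: 19.0
eef_pos: [0.4971, 0.1232, 0.2413]
tool_rot: [-0.071, 0.917, 0.349, 0.177]
contact_force: [0.9, 0.1, -0.1]
gripper_width: -0.0
grasp_force: 0.0
```

```bash
python3 - <<'E'
from plan import *
st(); A=doorpose(1.75,22,.12); S=rowfor(*now(),*A)
Wc=cam("wrist"); cv2.imwrite("pics/w4.png",Wc[0])
for t in(1.3,1.4,1.5): 
    q=[W((-np.sin(t)*d,.07-np.cos(t)*d,.2)) for d in(0,.168)]+[W((-np.sin(t)*d-np.cos(t)*.012,.07-np.cos(t)*d+np.sin(t)*.012,.2)) for d in(0,.168)]
    print(t,w2p(Wc,q).round(0).tolist())
E
```

```text
t 19.0 P [0.4971 0.1232 0.2413] cab [-0.0934  0.1464  0.2413] z [ 0.275  0.253 -0.928] x [0.694 0.616 0.374] q [ 0.35  0.09 -0.63  2.13 -0.21  0.6  -0.95] F [ 0.9  0.1 -0.1] w -0.0 0.0
8 rows: [-0.066, 0.031, 0.79, -0.012, 0.002, -0.001] end [0.5281 0.1448 0.1201]
1.3 [[165.0, 164.0], [382.0, 63.0], [172.0, 179.0], [390.0, 77.0]]
1.4 [[165.0, 164.0], [392.0, 83.0], [171.0, 180.0], [398.0, 99.0]]
1.5 [[165.0, 164.0], [399.0, 105.0], [169.0, 180.0], [404.0, 121.0]]
```

View pics/w4.png

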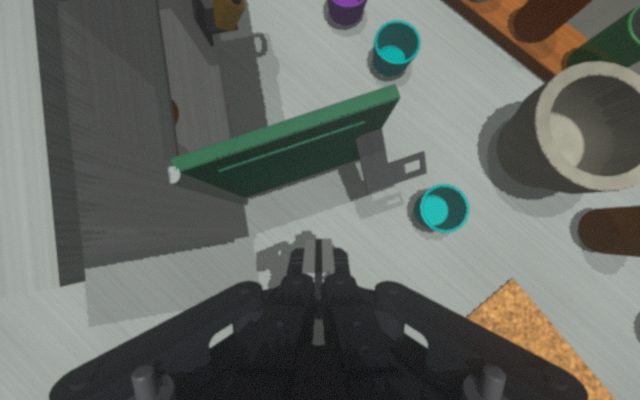

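Wrist view: the door's top edge runs from (172,160) to (397,92), which matches t≈1.4. The tongue is at (385,165) and starts about 0.137 m from the hinge, so I'll push at d = 0.085 to stay clear of it.

```bash
python3 - <<'E'
from plan import *
D=dict(d=.085)
S=now(); S=rowfor(*S,*doorpose(1.75,22,.12,n=.03,**D))
for t,a,h in [(1.3,26,.115),(.85,32,.1),(.4,38,.09),(.1,40,.085),(-.03,40,.085)]:
    S=rowfor(*S,*doorpose(t,a,h,**D))
E
```

```text
8 rows: [-0.128, -0.106, 0.767, -0.015, 0.001, 0.003] end [0.5048 0.1575 0.12  ]
8 rows: [0.259, 0.064, 0.148, 0.327, 0.123, -0.737] end [0.5413 0.1889 0.115 ]
8 rows: [0.166, 0.053, 0.197, 0.391, 0.184, -0.704] end [0.5569 0.2246 0.1   ]
8 rows: [0.163, 0.053, 0.188, 0.463, 0.185, -0.661] end [0.5554 0.2637 0.0901]
8 rows: [0.105, 0.036, 0.125, 0.338, 0.062, -0.417] end [0.5448 0.2876 0.085 ]
8 rows: [0.053, 0.017, 0.045, 0.149, -0.0, -0.178] end [0.5382 0.2969 0.085 ]
```

{"method": "jog_arm", "body": {"moves": [-0.128, -0.106, 0.767, -0.015, 0, 0, 0, -0.128, -0.106, 0.767, -0.015, 0, 0, 0, -0.128, -0.106, 0.767, -0.015, 0, 0, 0, -0.128, -0.106, 0.767, -0.015, 0, 0, 0, -0.128, -0.106, 0.767, -0.015, 0, 0, 0, -0.128, -0.106, 0.767, -0.015, 0, 0, 0, -0.128, -0.106, 0.767, -0.015, 0, 0, 0, -0.128, -0.106, 0.767, -0.015, 0, 0, 0]}}

```text
t: 19.72
eef_pos: [0.5062, 0.1531, 0.1193]
tool_rot: [-0.067, 0.918, 0.349, 0.178]
contact_force: [0.4, -0.0, -0.1]
gripper_width: -0.001
grasp_force: 0.0
```

{"method": "jog_arm", "body": {"moves": [0.259, 0.064, 0.148, 0.327, 0.123, -0.737, 0, 0.259, 0.064, 0.148, 0.327, 0.123, -0.737, 0, 0.259, 0.064, 0.148, 0.327, 0.123, -0.737, 0, 0.259, 0.064, 0.148, 0.327, 0.123, -0.737, 0, 0.259, 0.064, 0.148, 0.327, 0.123, -0.737, 0, 0.259, 0.064, 0.148, 0.327, 0.123, -0.737, 0, 0.259, 0.064, 0.148, 0.327, 0.123, -0.737, 0, 0.259, 0.064, 0.148, 0.327, 0.123, -0.737, 0]}}

```text
t: 20.38
eef_pos: [0.5428, 0.1839, 0.1147]
tool_rot: [-0.124, 0.81, 0.542, 0.187]
contact_force: [-1.2, -2.2, 0.7]
gripper_width: -0.001
grasp_force: 0.9
```

```bash
python3 - <<'E'
from plan import *
st(); D=dict(d=.085); S=now()
for t,a,h in [(.85,32,.1),(.4,38,.09)]: S=rowfor(*S,*doorpose(t,a,h,**D))
print([b for b in blobs(cam("top"),(60,60,20),(85,255,120),60)])
E
```

```text
t 20.38 P [0.5428 0.1839 0.1147] cab [-0.0918  0.0704  0.1147] z [ 0.168  0.404 -0.899] x [0.343 0.832 0.437] q [ 0.43  0.52 -0.82  2.07  0.05  0.41 -0.7 ] F [-1.2 -2.2  0.7] w -0.001 0.9
8 rows: [0.192, 0.037, 0.21, 0.39, 0.187, -0.7] end [0.5568 0.2247 0.0999]
8 rows: [0.163, 0.053, 0.188, 0.462, 0.185, -0.661] end [0.5553 0.2638 0.09  ]
[([252.2, 205.6], [235, 176, 33, 54, 654]), ([63.1, 379.2], [45, 352, 37, 48, 1237])]
```

Contact with the door at about 2 N, so I keep sweeping.

{"method": "jog_arm", "body": {"moves": [0.192, 0.037, 0.21, 0.39, 0.187, -0.7, 0, 0.192, 0.037, 0.21, 0.39, 0.187, -0.7, 0, 0.192, 0.037, 0.21, 0.39, 0.187, -0.7, 0, 0.192, 0.037, 0.21, 0.39, 0.187, -0.7, 0, 0.192, 0.037, 0.21, 0.39, 0.187, -0.7, 0, 0.192, 0.037, 0.21, 0.39, 0.187, -0.7, 0, 0.192, 0.037, 0.21, 0.39, 0.187, -0.7, 0, 0.192, 0.037, 0.21, 0.39, 0.187, -0.7, 0]}}

```text
t: 21.1
eef_pos: [0.5575, 0.2245, 0.0999]
tool_rot: [-0.2, 0.661, 0.698, 0.19]
contact_force: [1.4, -2.7, 1.3]
gripper_width: -0.002
grasp_force: 1.1
```

{"method": "jog_arm", "body": {"moves": [0.163, 0.053, 0.188, 0.462, 0.185, -0.661, 0, 0.163, 0.053, 0.188, 0.462, 0.185, -0.661, 0, 0.163, 0.053, 0.188, 0.462, 0.185, -0.661, 0, 0.163, 0.053, 0.188, 0.462, 0.185, -0.661, 0, 0.163, 0.053, 0.188, 0.462, 0.185, -0.661, 0, 0.163, 0.053, 0.188, 0.462, 0.185, -0.661, 0, 0.163, 0.053, 0.188, 0.462, 0.185, -0.661, 0, 0.163, 0.053, 0.188, 0.462, 0.185, -0.661, 0]}}

```text
t: 21.77
eef_pos: [0.5563, 0.2638, 0.0899]
tool_rot: [-0.28, 0.481, 0.814, 0.166]
contact_force: [2.4, -1.1, 2.2]
gripper_width: 0.003
grasp_force: 1.0
```

```bash
python3 - <<'E'
from plan import *
st(); D=dict(d=.085); S=now()
for t,a,h in [(.1,40,.085),(-.03,40,.085)]: S=rowfor(*S,*doorpose(t,a,h,**D))
print([b for b in blobs(cam("top"),(60,60,20),(85,255,120),30)])
E
```

```text
t 21.77 P [0.5563 0.2638 0.0899] cab [-0.0531 -0.0007  0.0899] z [-0.297  0.539 -0.788] x [-0.381  0.69   0.615] q [ 0.46  0.99 -1.08  1.68  0.21  0.95 -0.01] F [ 2.4 -1.1  2.2] w 0.003 1.0
8 rows: [0.108, 0.031, 0.126, 0.341, 0.063, -0.42] end [0.5448 0.2877 0.0851]
8 rows: [0.053, 0.017, 0.045, 0.149, -0.0, -0.178] end [0.5381 0.2969 0.085 ]
[([214.8, 178.2], [210, 174, 12, 10, 39]), ([231.8, 209.0], [222, 184, 23, 42, 343]), ([63.5, 379.0], [45, 352, 37, 48, 1295])]
```

{"method": "jog_arm", "body": {"moves": [0.108, 0.031, 0.126, 0.341, 0.063, -0.42, 0, 0.108, 0.031, 0.126, 0.341, 0.063, -0.42, 0, 0.108, 0.031, 0.126, 0.341, 0.063, -0.42, 0, 0.108, 0.031, 0.126, 0.341, 0.063, -0.42, 0, 0.108, 0.031, 0.126, 0.341, 0.063, -0.42, 0, 0.108, 0.031, 0.126, 0.341, 0.063, -0.42, 0, 0.108, 0.031, 0.126, 0.341, 0.063, -0.42, 0, 0.108, 0.031, 0.126, 0.341, 0.063, -0.42, 0]}}

```text
t: 22.48
eef_pos: [0.5447, 0.288, 0.0854]
tool_rot: [-0.317, 0.351, 0.872, 0.128]
contact_force: [2.8, -1.2, 1.6]
gripper_width: -0.003
grasp_force: 1.0
```

```bash
python3 - <<'E'
from plan import *
st(); S=rowfor(*now(),*doorpose(-.03,40,.085,d=.085))
E
```

```text
t 22.48 P [0.5447 0.288  0.0854] cab [-0.0291 -0.0127  0.0854] z [-0.463  0.446 -0.766] x [-0.552  0.531  0.642] q [ 0.36  1.08 -1.1   1.55  0.26  1.18  0.16] F [ 2.8 -1.2  1.6] w -0.003 1.0
8 rows: [0.05, 0.015, 0.045, 0.151, 0.001, -0.18] end [0.5381 0.2968 0.0851]
```

{"method": "jog_arm", "body": {"moves": [0.05, 0.015, 0.045, 0.151, 0, -0.18, 0, 0.05, 0.015, 0.045, 0.151, 0, -0.18, 0, 0.05, 0.015, 0.045, 0.151, 0, -0.18, 0, 0.05, 0.015, 0.045, 0.151, 0, -0.18, 0, 0.05, 0.015, 0.045, 0.151, 0, -0.18, 0, 0.05, 0.015, 0.045, 0.151, 0, -0.18, 0, 0.05, 0.015, 0.045, 0.151, 0, -0.18, 0, 0.05, 0.015, 0.045, 0.151, 0, -0.18, 0]}}

```text
t: 23.15
eef_pos: [0.5384, 0.2967, 0.0852]
tool_rot: [-0.324, 0.293, 0.893, 0.107]
contact_force: [6.3, -6.0, 4.0]
gripper_width: -0.004
grasp_force: 4.2
```

{"method": "jog_arm", "body": {"moves": [0.025, 0, 0.02, 0, 0, 0, 0, 0.025, 0, 0.02, 0, 0, 0, 0, 0.025, 0, 0.02, 0, 0, 0, 0, 0.025, 0, 0.02, 0, 0, 0, 0, 0, 0, 0, 0, 0, 0, 0, 0, 0, 0, 0, 0, 0, 0, 0, 0, 0, 0, 0, 0, 0, 0, 0, 0, 0, 0, 0, 0]}}

```text
t: 23.82
eef_pos: [0.5384, 0.2967, 0.0852]
tool_rot: [-0.323, 0.294, 0.893, 0.107]
contact_force: [8.7, -7.5, 4.8]
gripper_width: -0.003
grasp_force: 5.4
```

```bash
python3 - <<'E'
from plan import *
st(); D=dict(d=.085)
# retreat along -z tool, then lock view pose
P,R=now(); S=rowfor(P,R,P-.12*R.as_matrix()[:,2],R)
L=W((-.068,-.135,.137)); Rl=rot(141.9,35); z=Rl.as_matrix()[:,2]
S=rowfor(*S,L-.08*z,Rl)
E
```

```text
t 23.82 P [0.5384 0.2967 0.0852] cab [-0.0188 -0.0156  0.0852] z [-0.514  0.381 -0.768] x [-0.618  0.457  0.64 ] q [ 0.31  1.1  -1.11  1.5   0.29  1.26  0.22] F [ 8.7 -7.5  4.8] w -0.003 5.4
8 rows: [0.0, 0.0, -0.75, 0.0, 0.0, 0.0] end [0.6001 0.251  0.1774]
8 rows: [-0.004, 0.731, -0.201, -0.029, -0.15, 0.041] end [0.6869 0.332  0.2025]
```

{"method": "jog_arm", "body": {"moves": [0, 0, -0.3, 0, 0, 0, 0, 0, 0, -0.7, 0, 0, 0, 0, 0, 0, -0.8, 0, 0, 0, 0, 0, 0, -0.8, 0, 0, 0, 0, 0, 0, -0.8, 0, 0, 0, 0, 0, 0, -0.8, 0, 0, 0, 0, 0, 0, -0.8, 0, 0, 0, 0, 0, 0, -0.8, 0, 0, 0, 0]}}

```text
t: 24.48
eef_pos: [0.5946, 0.2545, 0.1746]
tool_rot: [-0.326, 0.292, 0.893, 0.106]
contact_force: [-0.4, -0.6, -0.5]
gripper_width: -0.001
grasp_force: 0.0
```

{"method": "jog_arm", "body": {"moves": [0, 0.731, -0.201, -0.029, -0.15, 0.041, 0, 0, 0.731, -0.201, -0.029, -0.15, 0.041, 0, 0, 0.731, -0.201, -0.029, -0.15, 0.041, 0, 0, 0.731, -0.201, -0.029, -0.15, 0.041, 0, 0, 0.731, -0.201, -0.029, -0.15, 0.041, 0, 0, 0.731, -0.201, -0.029, -0.15, 0.041, 0, 0, 0.731, -0.201, -0.029, -0.15, 0.041, 0, 0, 0.731, -0.201, -0.029, -0.15, 0.041, 0]}}

```text
t: 25.15
eef_pos: [0.6809, 0.3369, 0.1993]
tool_rot: [-0.287, 0.309, 0.902, 0.097]
contact_force: [-0.3, 0.1, 0.4]
gripper_width: -0.0
grasp_force: 0.0
```

```bash
python3 - <<'E'
from plan import *
st(); C=cam("wrist"); S=cam("side")
cv2.imwrite("pics/w5.png",np.hstack([cv2.resize(C[0][0:260,160:480],(560,455)),cv2.resize(cv2.convertScaleAbs(S[0][265:365,330:380],alpha=1.5),(227,455))]))
print(w2p(C,[W((-.05,-.135,.105)),W((-.07,-.135,.134)),now()[0]]).round(0).tolist())
E
```

```text
t 25.15 P [0.6809 0.3369 0.1993] cab [-0.1061 -0.1352  0.1993] z [-0.458  0.353 -0.816] x [-0.644  0.501  0.578] q [ 0.1   1.08 -1.08  1.01  0.29  1.58  0.2 ] F [-0.3  0.1  0.4] w -0.0 0.0
[[318.0, 206.0], [318.0, 219.0], [320.0, 249.0]]
```

View pics/w5.png

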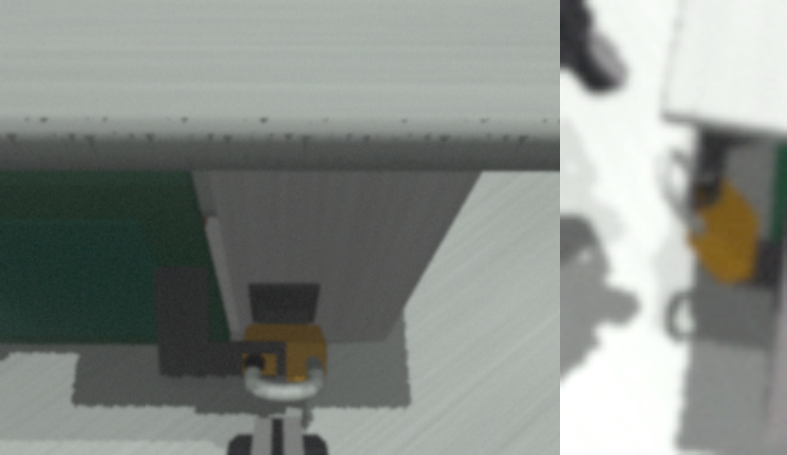

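The door is shut flush, with the tongue's eye lying under the shackle's left leg at crop (262,365). The bow is centred at crop (284,390), full-frame (322,223). I'll line up on the lock axis.

```bash
python3 - <<'E'
from plan import *
st(); C=cam("wrist");S=cam("side")
X,r=tri([(C,(322.3,222.9)),(S,(354.3,301.5))]); v=toCab(X)-[-.05,-.138,.105]
print("bow",toCab(X).round(4),r,"along",v@[-.574,0,.819],"perp",v@[.819,0,.574])
for h in(.02,.03,.04): print(h,w2p(C,W((-.05-.574*h,-.138,.105+.819*h))).round(1))
Rl=rot(141.9,35); f=lambda h:W((-.05-.574*h,-.138,.105+.819*h))
Sx=rowfor(*now(),f(.06),Rl)
print("along .06 -> .03:",.03/.02)
E
```

```text
t 25.25 P [0.6804 0.3391 0.2001] cab [-0.1044 -0.1366  0.2001] z [-0.458  0.354 -0.816] x [-0.646  0.499  0.578] q [ 0.1   1.08 -1.08  1.01  0.29  1.58  0.2 ] F [-0.8  1.   0.1] w 0.0 0.0
bow [-0.0714 -0.1397  0.1371] [-0.1 -0.4 -1.2  0.4] along 0.03860680132952898 perp 0.0008689307133128849
0.02 [[319.9 215.6]]
0.03 [[319.9 219.8]]
0.04 [[319.9 224.2]]
8 rows: [-0.051, 0.022, 0.307, -0.008, -0.009, 0.006] end [0.6656 0.3525 0.1542]
along .06 -> .03: 1.5
```

{"method": "jog_arm", "body": {"moves": [-0.051, 0.028, 0.307, -0.008, -0.009, 0, 0, -0.051, 0.028, 0.307, -0.008, -0.009, 0, 0, -0.051, 0.028, 0.307, -0.008, -0.009, 0, 0, -0.051, 0.028, 0.307, -0.008, -0.009, 0, 0, -0.051, 0.028, 0.307, -0.008, -0.009, 0, 0, -0.051, 0.028, 0.307, -0.008, -0.009, 0, 0, -0.051, 0.028, 0.307, -0.008, -0.009, 0, 0, -0.051, 0.028, 0.307, -0.008, -0.009, 0, 0]}}

```text
t: 26.02
eef_pos: [0.6674, 0.353, 0.1539]
tool_rot: [-0.283, 0.311, 0.902, 0.099]
contact_force: [-0.8, 1.0, -0.3]
gripper_width: 0.006
grasp_force: 0.0
```

{"method": "jog_arm", "body": {"moves": [0, 0, 0.13, 0, 0, 0, 0, 0, 0, 0.13, 0, 0, 0, 0, 0, 0, 0.13, 0, 0, 0, 0, 0, 0, 0.13, 0, 0, 0, 0, 0, 0, 0.13, 0, 0, 0, 0, 0, 0, 0.13, 0, 0, 0, 0, 0, 0, 0.13, 0, 0, 0, 0, 0, 0, 0.13, 0, 0, 0, 0]}}

```text
t: 26.68
eef_pos: [0.6591, 0.3599, 0.1385]
tool_rot: [-0.283, 0.311, 0.902, 0.1]
contact_force: [3.1, -5.4, 8.4]
gripper_width: 0.0
grasp_force: 5.0
```

```bash
cat > axis.py <<'E'
from plan import *
st(); P,R=now(); v=toCab(P)-[-.05,-.138,.105]; print("along",round(v@[-.574,0,.819],4),"perp",round(v@[.819,0,.574],4),"y",round(v[1],4)); print("axial F",np.dot(get_obs()["contact_force"],R.as_matrix()[:,2]).round(1))
E
python3 axis.py
```

```text
t 26.68 P [0.6591 0.3599 0.1385] cab [-0.0747 -0.1398  0.1385] z [-0.448  0.356 -0.82 ] x [-0.646  0.505  0.572] q [ 0.1   1.12 -1.07  1.12  0.32  1.45  0.18] F [ 3.1 -5.4  8.4] w 0.0 5.0
along 0.0416 perp -0.001 y -0.0018
axial F -10.2
```

{"method": "jog_arm", "body": {"moves": [0, 0, 0.1, 0, 0, 0, 0, 0, 0, 0.1, 0, 0, 0, 0, 0, 0, 0.1, 0, 0, 0, 0, 0, 0, 0.1, 0, 0, 0, 0, 0, 0, 0.1, 0, 0, 0, 0, 0, 0, 0.1, 0, 0, 0, 0, 0, 0, 0, 0, 0, 0, 0, 0, 0, 0, 0, 0, 0, 0]}}

```text
t: 27.35
eef_pos: [0.6538, 0.3639, 0.1289]
tool_rot: [-0.283, 0.311, 0.902, 0.1]
contact_force: [2.6, -5.1, 7.4]
gripper_width: 0.0
grasp_force: 4.3
```

```bash
python3 axis.py
```

```text
t 27.35 P [0.6538 0.3639 0.1289] cab [-0.0681 -0.1397  0.1289] z [-0.448  0.356 -0.82 ] x [-0.646  0.505  0.572] q [ 0.1   1.12 -1.07  1.13  0.32  1.43  0.18] F [ 2.6 -5.1  7.4] w 0.0 4.3
along 0.03 perp -0.0011 y -0.0017
axial F -9.1
```

{"method": "jog_arm", "body": {"moves": [0, 0, 0.05, 0, 0, 0, 0, 0, 0, 0.05, 0, 0, 0, 0, 0, 0, 0.05, 0, 0, 0, 0, 0, 0, 0.05, 0, 0, 0, 0, 0, 0, 0.05, 0, 0, 0, 0, 0, 0, 0.05, 0, 0, 0, 0, 0, 0, 0, 0, 0, 0, 0, 0, 0, 0, 0, 0, 0, 0]}}

```text
t: 28.02
eef_pos: [0.6539, 0.3643, 0.1284]
tool_rot: [-0.281, 0.312, 0.902, 0.101]
contact_force: [4.1, -15.8, 25.7]
gripper_width: 0.001
grasp_force: 13.9
```

```bash
python3 axis.py
```

```text
t 28.02 P [0.6539 0.3643 0.1284] cab [-0.0679 -0.14    0.1284] z [-0.444  0.359 -0.821] x [-0.646  0.506  0.571] q [ 0.11  1.12 -1.07  1.14  0.32  1.42  0.17] F [  4.1 -15.8  25.7] w 0.001 13.9
along 0.0295 perp -0.0013 y -0.002
axial F -28.6
```

{"method": "jog_arm", "body": {"moves": [0, 0, -0.2, 0, 0, 0, 0, 0, 0, -0.2, 0, 0, 0, 0, 0, 0, -0.4, 0, 0, 0, 0, 0, 0, -0.6, 0, 0, 0, 0, 0, 0, -0.8, 0, 0, 0, 0, 0, 0, -0.8, 0, 0, 0, 0, 0, 0, -0.8, 0, 0, 0, 0, 0, 0, -0.8, 0, 0, 0, 0]}}

```text
t: 28.68
eef_pos: [0.6919, 0.3337, 0.1988]
tool_rot: [-0.284, 0.311, 0.902, 0.099]
contact_force: [0.2, -0.2, -0.5]
gripper_width: -0.001
grasp_force: 0.0
```

```bash
python3 - <<'E'
from plan import *
st(); C=cam("wrist"); S=cam("side"); T=cam("top")
cv2.imwrite("pics/w6.png",np.hstack([cv2.resize(C[0][0:280,160:480],(440,385)),cv2.resize(cv2.convertScaleAbs(S[0][180:355,200:380],alpha=1.3),(350,385))]))
for h in(.02,.027,.04): print(h,w2p(C,W((-.05-.574*h,-.139,.105+.819*h))).round(1), (w2p(C,W((-.05-.574*h,-.139,.105+.819*h)))[0]-[160,0])*1.375)
print(blobs(T,(100,80,40),(120,255,255),30),blobs(T,(80,80,60),(95,255,255),60))
E
```

```text
t 28.68 P [0.6919 0.3337 0.1988] cab [-0.1168 -0.1394  0.1988] z [-0.45   0.355 -0.82 ] x [-0.646  0.504  0.573] q [ 0.1   1.09 -1.07  0.98  0.3   1.59  0.21] F [ 0.2 -0.2 -0.5] w -0.001 0.0
0.02 [[317.  200.3]] [215.93409503 275.39543772]
0.027 [[317.  202.7]] [215.92402845 278.77321205]
0.04 [[317.  207.7]] [215.90377698 285.56845732]
[([573.2, 152.6], [548, 123, 49, 52, 1724]), ([414.4, 211.2], [406, 203, 18, 17, 233])] []
```

View pics/w6.png

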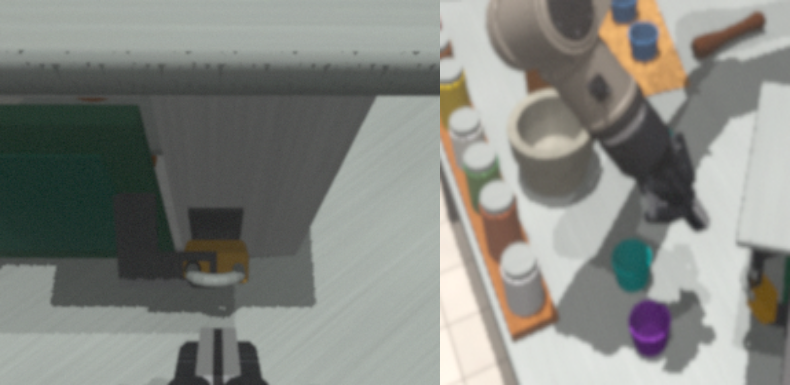

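Released, the bow stays down at crop (216,280), about 16 mm lower than before, and it traps the tongue. The door is shut, and both ramekins are visible on the mat. I'll back off and compare the bystanders with the first picture.

{"method": "jog_arm", "body": {"moves": [-0.3, -0.3, -0.7, 0, 0, 0, 0, -0.3, -0.3, -0.7, 0, 0, 0, 0, -0.3, -0.3, -0.7, 0, 0, 0, 0, 0, -0.3, -0.7, 0, 0, 0, 0, 0.3, -0.3, -0.7, 0, 0, 0, 0, 0.3, 0, -0.7, 0, 0, 0, 0, 0.3, 0, -0.7, 0, 0, 0, 0, 0, 0, 0, 0, 0, 0, 0]}}

```text
t: 29.5
eef_pos: [0.7172, 0.2763, 0.2827]
tool_rot: [-0.282, 0.31, 0.902, 0.101]
contact_force: [-0.8, -0.1, 0.9]
gripper_width: 0.003
grasp_force: 0.0
```

```bash
python3 - <<'E'
from plan import *
st(); S=cam("side");T=cam("top")
a=cv2.imread("pics/top0.png"); b=T[0]
for nm,lo,hi in [("turq",(80,80,30),(97,255,255)),("purple",(130,60,30),(160,255,255)),("yellow",(22,120,80),(32,255,255)),("red",(0,150,60),(5,255,255)),("blue",(100,80,40),(120,255,255))]:
    for i in(a,b): print(nm,[x[0] for x in blobs((i,),lo,hi,30)])
i0=cv2.imread("pics/side0.png")
cv2.imwrite("pics/f.png",np.hstack([cv2.resize(i0[140:380,160:420],(400,370)),cv2.resize(S[0][140:380,160:420],(400,370))]))
E
```

```text
t 29.5 P [0.7172 0.2763 0.2827] cab [-0.1721 -0.1099  0.2827] z [-0.446  0.358 -0.82 ] x [-0.648  0.503  0.572] q [ 0.13  1.04 -1.08  0.85  0.28  1.77  0.24] F [-0.8 -0.1  0.9] w 0.003 0.0
turq [[255.3, 146.3], [309.8, 183.7]]
turq [[255.3, 146.1], [309.3, 183.5]]
purple [[225.7, 141.6]]
purple [[225.7, 141.5]]
yellow [[413.0, 154.7]]
yellow [[413.1, 154.7]]
red [[158.0, 42.8], [371.0, 131.9], [134.3, 245.5]]
red [[158.1, 42.5], [370.9, 132.0], [134.4, 245.5]]
blue [[573.2, 152.6], [234.5, 181.9], [380.0, 209.1]]
blue [[573.2, 152.6], [414.4, 211.2]]
```

View pics/f.png

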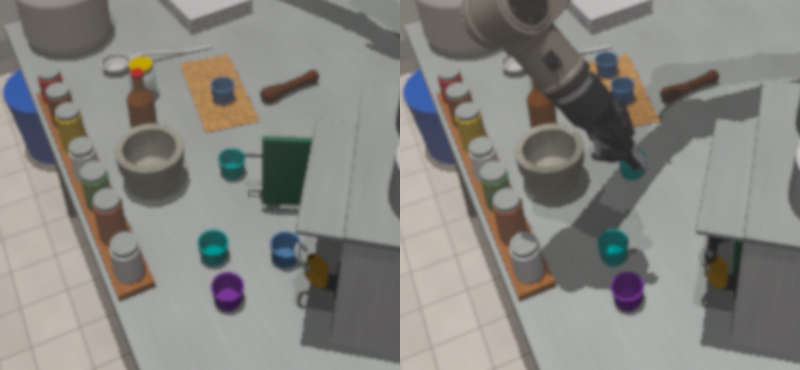

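Before and after match: both cups on the mat, the door and padlock closed, and every bystander where it was. Handing in.

```bash
python3 -c "
from station import *
print(hand_in())"
```

```text
the job is handed in; nothing more can be done
None
```

The blue ramekin now stands upright on the cork mat beside its twin, the green door is fully shut, and the padlock's shackle is pressed home and stayed down when released. The job was handed in at about 29.6 s, with no verdict returned.

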